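# Back off the ratchet stop of the jar rack

## Task

Make room for one more jar in the rack: with the fingertips press down the red ratchet release on the blue sliding jaw and, keeping it down, push the jaw back along its bar, away from the jars, until the jaw's upright plate is in line with the brass tab at the edge of the rack. Then let go so that the release springs up and locks the jaw there. Grip and lift nothing, and leave the jars and everything else on the counter where they are.

Things in the scene. Friction and masses are not known exactly. Their poses are not given: they have to be found in the camera images.
- rack: Jar rack of pale ash fixed to the counter: base board 140 mm along its x, 400 mm along its y (from y = -180 to +220 mm), 12 mm thick. Origin on the counter surface, z up. Fixed wooden end plate at y = -163 to -175 mm, 97 mm high. A toothed steel bar, top at z = 41 mm, runs along y at x = +45 mm; the jaw slides along it, away from the end plate and the jars = +y.
- jaw (a joint): Travel of the blue jaw along the rack's +y, in m: 0 = nearest to the jars, 0.15 = far end of the bar. A ratchet with 6 mm teeth stops it from going back (+y) while the release is up (it can shift by up to one tooth before it catches); with the release pressed by 5 mm or more it slides freely either way against about 2 N of friction. Towards the jars it also clicks over the teeth when pushed hard. It stays where it is left.
- jaw_plate (a point): Middle of the top edge of the jaw's upright blue plate (130 mm along x, 8 mm thick along y, top at z = 100 mm); frame axes as the rack's. The release lies behind the plate, on its +y side. A blue upright lip, 10 mm thick, top at z = 89 mm, stands across the +y end of the jaw, its inner face 74 mm in +y from the plate's middle; a fingertip between plate and lip can push against it.
- release (a joint): How far the red release is pressed down, in m: 0 to 0.0035 = up (locked; the exact value depends on how the pawl sits on the teeth), 0.009 = against its stop. Spring: about 4 N to start it, 5.6 N at the stop; springs up by itself when let go.
- release_top (a point): Centre of the flat top of the red release pad, 56 mm along x by 58 mm along y; 68 to 72 mm above the counter when up, 63 mm when pressed against its stop. It lies 12 mm in +x and 40 mm in +y from the middle of the plate and moves with the jaw; frame axes as the rack's. Free room between plate and lip is 70 mm along y. Pressed straight down (-z).
- mark_top (a point): Top centre of the fixed brass tab (35 mm along x, 8 mm thick along y, 50 mm high) that stands on the counter against the rack's +x edge; frame axes as the rack's. The job is to bring the jaw plate to the same place along the rack's y as this tab. It is 45 to 130 mm beyond the plate at the start.
- jar_a: Spice jar, 46 mm across, 85 mm high, standing on the rack next to the end plate; origin at the centre of its underside. Leave alone.
- jar_b: Spice jar, 46 mm across, 85 mm high, standing on the rack between jar_a and the jaw plate; origin at the centre of its underside. Leave alone.
- garlic_keeper: White ceramic garlic keeper, 110 mm across, 122 mm high, origin under its centre. Leave alone.
- steel_bowl: Steel bowl, 140 mm across the rim, 55 mm high, origin under its centre. Leave alone.
- rasp_grater: Green plastic rasp grater lying flat, about 325 mm long (x), 36 mm wide, origin under its middle. Leave alone.
- oil_bottle: Green bottle, 64 mm across, 190 mm high, origin under its centre. Leave alone.
- mug: Blue mug, 80 mm across, 90 mm high, origin under its centre. Leave alone.

How it is judged:
On the way, in this order (a step that is already met when the one before it is completed fails the run):
1. the red release is pressed down (value of joint release above 0.005 m), for 0.1 s.
2. with the release kept down, the jaw comes into line with the brass tab (y of jaw_plate in the frame of mark_top between -0.009 and 0.009 m and value of joint release above 0.0045 m), for 0.05 s.
At the end, for the whole second after the job is handed in: the middle of the jaw plate is within 9 mm of the brass tab's middle along the bar, the jaw is at rest and the release has sprung up (pressed by less than 4.2 mm) (y of jaw_plate in the frame of mark_top between -0.009 and 0.009 m and value of joint release below 0.0042 m and velocity of joint jaw between -0.005 and 0.005 m/s); the robot touches nothing.
It fails at once if a jar in the rack is moved by more than 12 mm or lifted (distance of any of jar_a, jar_b from where it was at the start of the episode above 0.012 m).
It fails at once if the garlic keeper, bowl, grater, oil bottle or mug is moved by more than 12 mm or lifted (distance of any of garlic_keeper, steel_bowl, rasp_grater, oil_bottle, mug from where it was at the start of the episode above 0.012 m).
It also fails if it takes over 35 s, if anything falls off the work surface, if the arm or the gripper's body presses on something with over 40 N, if the wrist force passes 120 N, or if a joint passes its speed limit or range.

## Robot

A 6-joint arm with a two-finger parallel gripper is mounted at the origin on the work surface. World frame = base frame: x ahead of the robot, y to its left, z up, the work surface at z = 0. Lengths are in m, angles in rad, forces in N, time in s.
With the tool pointing down it reaches from about 0.375 to 0.975 m from the base axis. Payload 3.8 kg.
Tool frame: the origin (TCP) lies midway between the tips of the shut fingers; the grasp point (between the pads) lies bot.grasp_offset behind it (bot.grasp_offset is the distance from the TCP to the grasp point, in m); z points along the fingers, y is the direction in which the jaws open and shut (so a half turn about z gives the same grasp; the last joint's range is limited). The gripper opens to 85 mm and grips with 20 to 120 N. Pads are 22 mm wide; open, the fingers measure 114 mm over their backs; the gripper's body (76 mm by 85 mm) begins 54 mm behind the grasp point. The pads swing forward as they close: fully open they stand 13 mm farther back than shut.
Start: joints at [1.136, 0.264, 1.604, -0, 1.274, -0.037], TCP at [0.261, 0.622, 0.231] pointing down, gripper open.
Joint ranges: [-2.63, 2.63], [-0.94, 2.18], [0.31, 2.57], [-1.31, 4.45], [0, 2.66], [-2.55, 2.55]. Speed limits (rad/s): [2.57, 2.57, 3.14, 3.14, 3.14, 3.14].

## Interface

Orientations are given as a rotation vector (axis times angle).
In Python, from workcell import read_state, viewer, job, bot gives the robot as it stands.
- The arm moves only by the shell command python3 -m crank 'ROWS' [FORCE]. ROWS is text: rows parted by semicolons, each of 7 numbers parted by spaces: the shift along the tool's x, y, z in mm, then the turn, a rotation vector about the tool's x, y, z in rad, then the closure in counts, from 0 (fully open) to 255 (shut). A call has 1 to 20 rows; each row is the pose to reach, as a shift and turn from the pose commanded when the call began, along the tool's axes at that moment; what a row does not reach only later rows make up. A row lasts 1/8 s, in which the tool goes at most 62.5 mm and 10.7 degrees, less where a joint would pass 70% of its speed; a pose out of reach is approached as far as the arm can. A call with a gripper value outside its range is refused whole. The fingers move at their own pace and stop on an object; FORCE is the grip in N (left out, the last holds). Time passes only in rows, so rows that repeat a pose let the fingers close. It gives the time, the measured TCP pose, the force and the opening at its end, in the units of the state.
- read_state(): the state, without advancing time (a new reading comes with each control period).
- viewer.read_camera(name): name is "scene" or "top" or "wrist"; returns a dict with "pixels" (400x640x3 uint8, red, green, blue), "vertical_fov" (degrees; the focal length in pixels is half the picture's height over the tangent of half this angle, whatever the lens; pixels are square), "cx", "cy" (the principal point, pixels), "view" (4x4, takes a point from world to camera coordinates); the wrist camera has in their place "tool_from_camera" (4x4, takes a point from camera to tool coordinates, whose origin is the TCP and whose axes are the flange's). Camera axes: x right, y up, looking along -z (the intrinsics and any distortion apply to the point x, -y, -z); pixel columns grow to the right and rows downward; lengths in m; the calibration is good to about 2 mm. A picture is of the moment at which its call begins: read the wrist's pose just before it. There is no depth.
- job.finish_job(): hands the job in, once; it reports no verdict.
The state is a dict: "time": time; "q": joint angles; "joint_vel": joint speeds; "joint_torque": joint torques, N m; "tool_pos": TCP position; "tcp_rot": TCP orientation; "wrist_force": force on the tool from outside, world axes, zero at the start; "torque": the same for the moment, N m; "width": opening from 0.0 (shut) to 1.0 (fully open).
Only numpy, scipy, OpenCV 4.12 (cv2) and the standard library are available. Lean on these libraries where they do the work, as an engineer would, in place of code of your own. Each camera call takes 0.05 s, during which the arm holds its last target.

## Working session

There is one attempt and no reset: what is moved stays moved. The work goes in short steps, Python scripts to look and compute and a shell command to move; the robot and the scene stay as the last step left them, time stands still between calls to the robot, and variables do not carry over. Pictures are saved under pics/ and viewed, and the job is handed in when it is done.

```bash
ls; mkdir -p pics
python3 - <<'E'
from workcell import read_state, viewer, job, bot
import cv2
print(read_state(), bot.grasp_offset)
for n in ["scene","top","wrist"]:
    c=viewer.read_camera(n)
    cv2.imwrite(f"pics/{n}0.png",c["pixels"][:,:,::-1])
    print(n,{k:v for k,v in c.items() if k!="pixels"})
E
```

```text
pics
{'time': 0.0, 'q': array([ 1.13609229e+00,  2.64759670e-01,  1.60539452e+00, -9.32141088e-06,
        1.27368191e+00, -3.68659579e-02]), 'joint_vel': array([ 0.00076411, -0.00042   , -0.00251604,  0.00085436, -0.00065534,
        0.00156862]), 'joint_torque': array([ 2.19454094e-03, -5.15108907e+01, -3.67317617e+01,  1.17516424e-04,
        1.28720573e-02,  1.16653490e-05]), 'tool_pos': array([0.2611861 , 0.62162246, 0.22994655]), 'tcp_rot': array([-0.62070306, -3.07913659,  0.0034292 ]), 'wrist_force': array([ 0.1257275 ,  0.54468247, -0.29178318]), 'torque': array([-0.03887951,  0.00755536, -0.00615904]), 'width': 1.000771830579554} 0.0187
scene {'vertical_fov': 52.301541805878266, 'cx': 314.4986994017475, 'cy': 204.60237639190936, 'view': array([[-0.73181187,  0.68126196, -0.01826274,  0.44901737],
       [-0.43465129, -0.44592729,  0.78244943,  0.2046281 ],
       [ 0.52490918,  0.5805437 ,  0.62244627, -1.51072944],
       [ 0.        ,  0.        ,  0.        ,  1.        ]])}
top {'vertical_fov': 45.07904647953878, 'cx': 319.4760095670612, 'cy': 208.4216009125238, 'view': array([[-0.04034928, -0.99918422,  0.00168058,  0.01591809],
       [ 0.97785214, -0.03914203,  0.20560421, -0.6058331 ],
       [-0.2053707 ,  0.00993934,  0.97863379, -1.23168786],
       [ 0.        ,  0.        ,  0.        ,  1.        ]])}
wrist {'vertical_fov': 65.0555671268839, 'cx': 317.9464119189972, 'cy': 205.0665368570021, 'tool_from_camera': array([[ 3.62696274e-04,  9.48663351e-01,  3.16287392e-01,
         8.10972861e-02],
       [ 9.99999794e-01, -1.76517566e-04, -6.17288133e-04,
        -1.26417197e-04],
       [-5.29768348e-04,  3.16287551e-01, -9.48663220e-01,
        -1.41864663e-01],
       [ 0.00000000e+00,  0.00000000e+00,  0.00000000e+00,
         1.00000000e+00]])}
```

View pics/scene0.png

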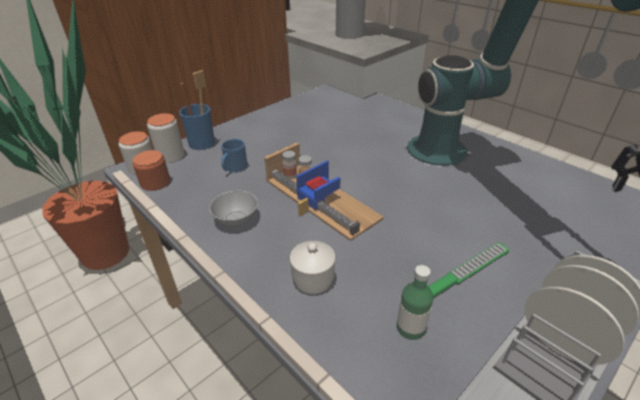

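View pics/top0.png

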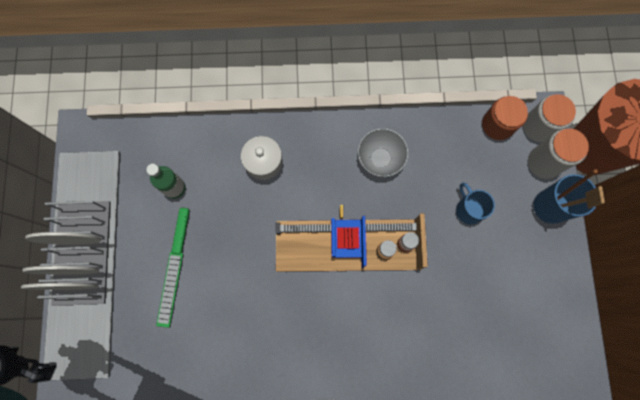

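View pics/wrist0.png

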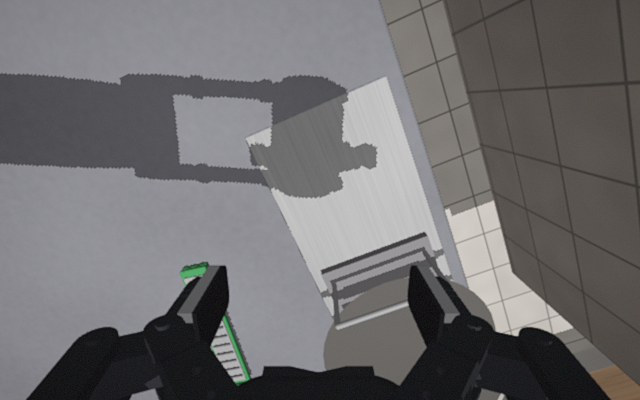

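```bash
cat > h.py <<'E'
import numpy as np, cv2
from scipy.spatial.transform import Rotation as R
from workcell import read_state, viewer
def cam(n):
    s=read_state(); c=viewer.read_camera(n)
    if n=="wrist":
        T=np.eye(4);T[:3,:3]=R.from_rotvec(s["tcp_rot"]).as_matrix();T[:3,3]=s["tool_pos"]
        c["W"]=T@c["tool_from_camera"]
    else: c["W"]=np.linalg.inv(c["view"])
    c["f"]=200/np.tan(np.radians(c["vertical_fov"]/2))
    return c
def onplane(c,u,v,z):
    d=c["W"][:3,:3]@np.array([(u-c["cx"])/c["f"],-(v-c["cy"])/c["f"],-1.]); o=c["W"][:3,3]
    return o+d*(z-o[2])/d[2]
def proj(c,p):
    q=np.linalg.inv(c["W"])@np.r_[p,1]
    return np.array([c["cx"]+c["f"]*q[0]/-q[2], c["cy"]-c["f"]*q[1]/-q[2]])
E
python3 - <<'E'
from h import *
c=cam("top"); im=c["pixels"]
cr=im[195:280,265:440][:,:,::-1]
cv2.imwrite("pics/topcrop.png",cv2.resize(cr,None,fx=4.5,fy=4.5,interpolation=cv2.INTER_CUBIC))
hsv=cv2.cvtColor(im,cv2.COLOR_RGB2HSV)
roi=np.zeros(im.shape[:2],np.uint8);roi[195:280,265:440]=1
for n,lo,hi in [("blue",(105,150,60),(130,255,255)),("red",(0,180,80),(6,255,255)),("brass",(17,150,80),(30,255,255)),("wood",(10,60,100),(20,180,255))]:
    m=cv2.inRange(hsv,lo,hi)*roi
    k=np.argwhere(m); 
    if len(k): print(n,len(k),cv2.minAreaRect(k[:,::-1].astype(np.float32)), k.min(0)[::-1],k.max(0)[::-1])
E
```

```text
blue 746 ((348.5, 240.5), (49.0, 33.0), 90.0) [332 216] [365 265]
red 333 ((348.0, 237.5), (17.0, 18.0), 90.0) [339 229] [357 246]
brass 17 ((340.5, 212.0), (10.0, 1.0), 90.0) [340 207] [341 217]
wood 4615 ((351.1470642089844, 238.61839294433594), (63.51390075683594, 151.07650756835938), 89.27477264404297) [276 207] [427 271]
```

View pics/topcrop.png

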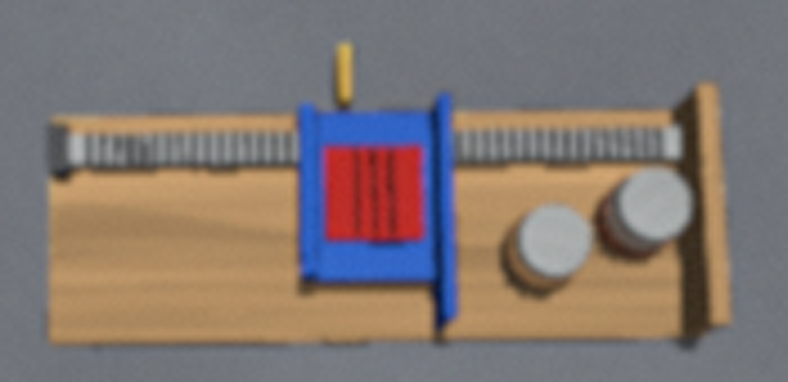

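The top view shows the rack with the plate (u≈364), the lip (u≈333), the red pad around (348,238) and the brass tab at (341,212). The tab is left of the plate, so the jaw has to move left (+y).

Run:
```python
from h import *
c=cam("top"); g=lambda a,b:(265+(a-2)/4.5,195+(b-2)/4.5)
P=lambda a,b,z:np.round(onplane(c,*g(a,b),z),4)
L=[("base +y-x",50,342,.012),("base +y+x",50,118,.012),("base -x plate",440,342,.012),("endplate top -x -y",730,325,.097),("endpl top +x -y",716,84,.097),
("plate top +x",444,95,.1),("plate top -x",447,325,.1),("lip +x",307,104,.089),("lip -x",310,278,.089),("red c",374,194,.070),("tab +x",345,43,.05),("tab -x",345,105,.05)]
for n,a,b,z in L: print(n,P(a,b,z))
```

```text
base +y-x [0.4489 0.1171 0.012 ]
base +y+x [0.5865 0.1141 0.012 ]
base -x plate [ 0.4394 -0.1185  0.012 ]
endplate top -x -y [ 0.4359 -0.2754  0.097 ]
endpl top +x -y [ 0.5752 -0.2793  0.097 ]
plate top +x [ 0.5744 -0.1209  0.1   ]
plate top -x [ 0.4421 -0.1148  0.1   ]
lip +x [ 0.5744 -0.042   0.089 ]
lip -x [ 0.473  -0.0391  0.089 ]
red c [ 0.5228 -0.0795  0.07  ]
tab +x [ 0.6183 -0.0681  0.05  ]
tab -x [ 0.5802 -0.0662  0.05  ]
```

```bash
cat >> h.py <<'E'
YAW=-0.037
RY=np.array([-np.sin(YAW),np.cos(YAW),0]);RX=np.array([np.cos(YAW),np.sin(YAW),0])
def plan(p,pos=None,rot=None):
    s=read_state(); Rm=R.from_rotvec(s["tcp_rot"] if rot is None else rot).as_matrix()
    Rt=np.column_stack([-RX,RY,[0,0,-1]])
    print("shift mm",np.round(Rm.T@(np.array(p)-(s["tool_pos"] if pos is None else pos))*1000,1),"turn",np.round(R.from_matrix(Rm.T@Rt).as_rotvec(),3))
E
python3 -c "
from h import *
plan([.522,-.072,.22])"
```

```text
shift mm [-509.2 -538.8   11.2] turn [-0.001 -0.    -0.361]
```

```bash
python3 -m crank '-100 -108 11 0 0 -0.1 255;-200 -216 11 0 0 -0.2 255;-300 -324 11 0 0 -0.3 255;-400 -432 11 0 0 -0.36 255;-509 -539 11 0 0 -0.361 255;-509 -539 11 0 0 -0.361 255;-509 -539 11 0 0 -0.361 255;-509 -539 11 0 0 -0.361 255;-509 -539 11 0 0 -0.361 255;-509 -539 11 0 0 -0.361 255;-509 -539 11 0 0 -0.361 255;-509 -539 11 0 0 -0.361 255;-509 -539 11 0 0 -0.361 255;-509 -539 11 0 0 -0.361 255;-509 -539 11 0 0 -0.361 255;-509 -539 11 0 0 -0.361 255;-509 -539 11 0 0 -0.361 255;-509 -539 11 0 0 -0.361 255' 30
python3 - <<'E'
from h import *
s=read_state();print(s["wrist_force"],s["width"])
for n in ["wrist","top"]:
    c=cam(n); cv2.imwrite(f"pics/{n}1.png",c["pixels"][:,:,::-1])
    for nm,p in [("plate",[.508,-.118,.1]),("tab",[.599,-.067,.05]),("rel",[.5225,-.079,.07]),("rackorg",[.5115,-.105,0])]: print(n,nm,proj(c,p).round(1))
E
```

```text
time: 2.5
tool_pos: [0.5219, -0.0713, 0.2204]
tcp_rot: [0.056, 3.141, -0.0]
wrist_force: [-0.0, -0.6, -0.2]
width: -0.001
[-0.02566857 -0.63150946 -0.23205983] -0.0011952915368840216
wrist plate [263.4 184.6]
wrist tab [324.4 251.3]
wrist rel [310.1 189.8]
wrist rackorg [288.8 165.3]
top plate [363.6 241. ]
top tab [341.2 211.1]
top rel [347.5 237.8]
top rackorg [355.6 245. ]
```

View pics/wrist1.png

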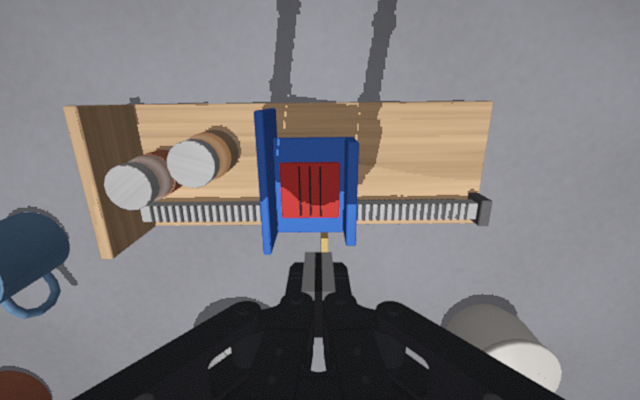

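Run:
```python
from h import *
im=cv2.imread("pics/wrist1.png")[95:265,240:370]
cv2.imwrite("pics/wcrop1.png",cv2.resize(im,None,fx=3.5,fy=3.5,interpolation=cv2.INTER_CUBIC))
```

```text
(no output)
```

View pics/wcrop1.png

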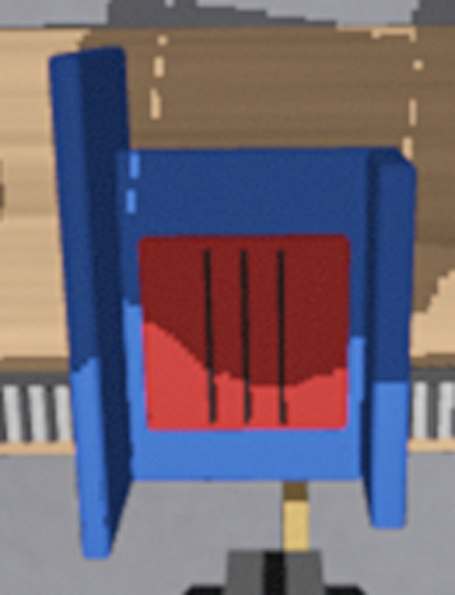

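Run:
```python
from h import *
c=cam("wrist"); P=lambda a,b,z:onplane(c,240+(a-1.25)/3.5,95+(b-1.25)/3.5,z)
pl=[P(66,58,.1),P(96,555,.1)]; tb=P(296,535,.05); lip=[P(393,165,.089),P(390,525,.089)];lin=[P(374,165,.089),P(373,525,.089)]; red=P(246,335,.070)
for n,p in [("pl1",pl[0]),("pl2",pl[1]),("tab",tb),("lip1",lip[0]),("lip2",lip[1]),("lipin",lin[0]),("lipin",lin[1]),("red",red)]: print(n,p.round(4),"s",round(p@RY*1e3,1),"x",round(p@RX*1e3,1))
d=pl[0]-pl[1];print("yaw plate",np.arctan2(d[1],d[0])-np.pi if d[0]<0 else 0)
print(c["W"][:3,3], read_state()["tool_pos"]@RY)
plan([.522,-.069,.078])
```

```text
pl1 [ 0.4473 -0.1166  0.1   ] s -100.0 x 451.3
pl2 [ 0.5737 -0.1208  0.1   ] s -99.5 x 577.7
tab [ 0.5943 -0.0673  0.05  ] s -45.3 x 596.4
lip1 [ 0.4756 -0.0407  0.089 ] s -23.1 x 476.8
lip2 [ 0.5731 -0.0417  0.089 ] s -20.5 x 574.2
lipin [ 0.4754 -0.0454  0.089 ] s -27.8 x 476.8
lipin [ 0.5729 -0.0464  0.089 ] s -25.1 x 574.2
red [ 0.523  -0.0794  0.07  ] s -60.0 x 525.6
yaw plate -0.033068102721191206
[ 0.44080113 -0.06886427  0.36220229] -0.05232767975120891
shift mm [1.000e-01 2.700e+00 1.423e+02] turn [-0.  0.  0.]
```

```bash
python3 -m crank '0 3 40 0 0 0 255;0 3 80 0 0 0 255;0 3 120 0 0 0 255;0 3 142 0 0 0 255;0 3 142 0 0 0 255;0 3 142 0 0 0 255'
python3 - <<'E'
from h import *
s=read_state();print(s["wrist_force"],s["tool_pos"])
c=cam("wrist"); cv2.imwrite("pics/wrist2.png",c["pixels"][:,:,::-1])
c=cam("scene"); cv2.imwrite("pics/scene2.png",cv2.resize(c["pixels"][140:260,240:400][:,:,::-1],None,fx=4.5,fy=4.5,interpolation=cv2.INTER_CUBIC))
E
```

```text
time: 3.4
tool_pos: [0.523, -0.069, 0.0793]
tcp_rot: [0.058, 3.14, -0.0]
wrist_force: [0.2, 0.3, 0.2]
width: -0.002
[0.19156031 0.29353943 0.18218834] [ 0.52297643 -0.06901716  0.07933351]
```

View pics/wrist2.png

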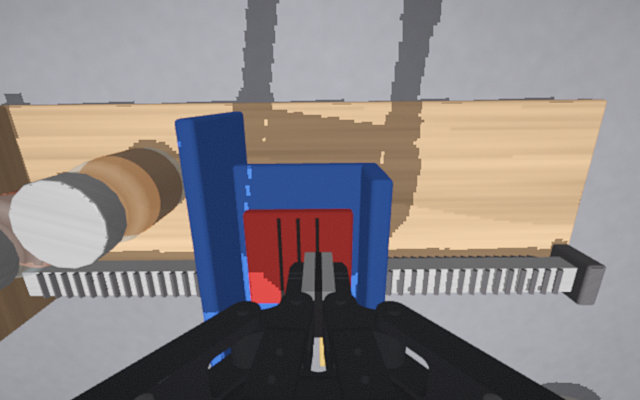

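View pics/scene2.png

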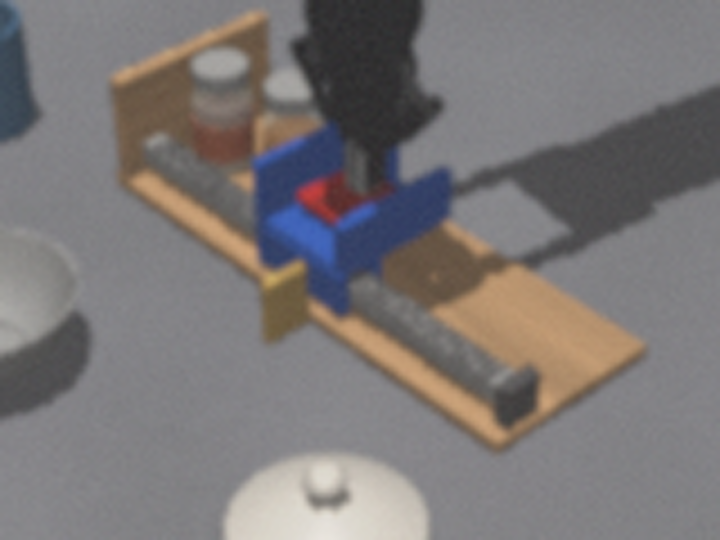

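The closed fingertips stand over the red pad at about (318,285) in the wrist view, between plate and lip with clearance on both sides. Pressing now.

```bash
python3 -m crank '0 0 4 0 0 0 255;0 0 7 0 0 0 255;0 0 9 0 0 0 255;0 0 11 0 0 0 255;0 0 13 0 0 0 255;0 0 14 0 0 0 255;0 0 14 0 0 0 255;0 0 14 0 0 0 255'
```

```text
time: 4.5
tool_pos: [0.522, -0.0688, 0.0644]
tcp_rot: [-0.058, -3.141, -0.0]
wrist_force: [-2.3, 0.9, 5.0]
width: -0.0
```

```bash
python3 -m crank '0 0 1 0 0 0 255;0 0 1.5 0 0 0 255;0 0 1.5 0 0 0 255'
python3 - <<'E'
from h import *
s=read_state();print(s["wrist_force"],s["tool_pos"])
c=cam("wrist"); cv2.imwrite("pics/wrist3.png",c["pixels"][:,:,::-1])
E
```

```text
time: 4.88
tool_pos: [0.522, -0.0688, 0.0629]
tcp_rot: [-0.058, -3.141, -0.0]
wrist_force: [-2.7, 0.9, 5.9]
width: 0.001
[-2.70517713  0.89666626  5.94932459] [ 0.52199703 -0.06878399  0.06294721]
```

View pics/wrist3.png

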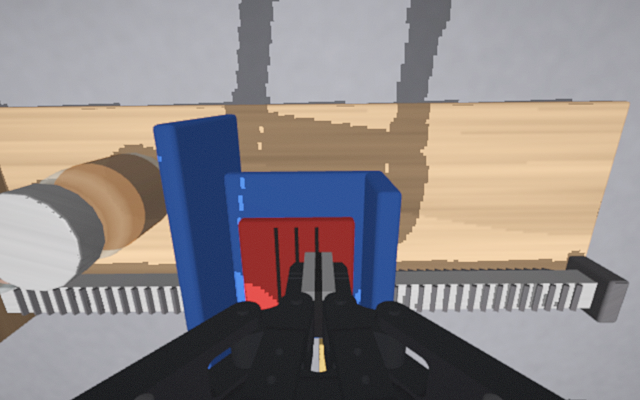

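Release is at its stop (5.9 N, tip z 63 mm). Pushing +y by 42 mm, then checking.

```bash
python3 -m crank '0 2 0 0 0 0 255;0 5 0 0 0 0 255;0 9 0 0 0 0 255;0 13 0 0 0 0 255;0 17 0 0 0 0 255;0 21 0 0 0 0 255;0 25 0 0 0 0 255;0 29 0 0 0 0 255;0 33 0 0 0 0 255;0 37 0 0 0 0 255;0 40 0 0 0 0 255;0 42 0 0 0 0 255;0 42 0 0 0 0 255;0 42 0 0 0 0 255'
python3 - <<'E'
from h import *
s=read_state();print(s["wrist_force"],s["tool_pos"])
c=cam("wrist"); cv2.imwrite("pics/wrist4.png",c["pixels"][:,:,::-1])
c=cam("top");cv2.imwrite("pics/top4.png",cv2.resize(c["pixels"][195:280,265:440][:,:,::-1],None,fx=4.5,fy=4.5,interpolation=cv2.INTER_CUBIC))
E
```

```text
time: 6.68
tool_pos: [0.5233, -0.0271, 0.0629]
tcp_rot: [-0.057, -3.14, 0.001]
wrist_force: [-2.6, -1.5, 5.8]
width: 0.001
[-2.58293723 -1.52337294  5.76349846] [ 0.52329059 -0.02713516  0.06294631]
```

View pics/wrist4.png

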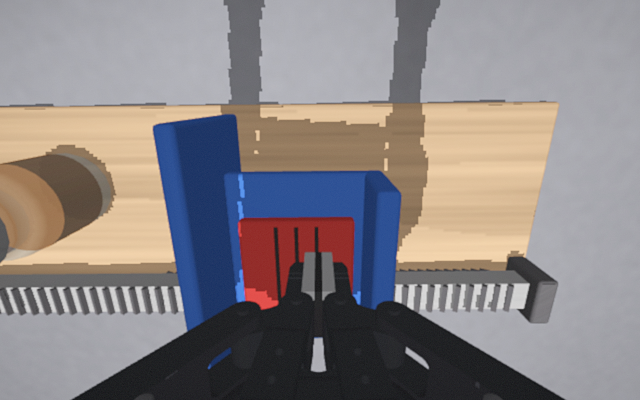

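View pics/top4.png

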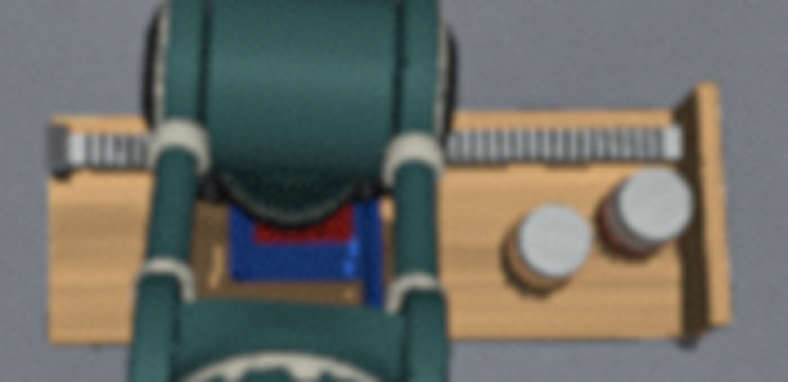

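The jaw moves with the tip, with no slip: the wrist picture is identical apart from the background. 41.7 mm done, about 12.5 mm to go.

```bash
python3 -m crank '0 3 0 0 0 0 255;0 6 0 0 0 0 255;0 9 0 0 0 0 255;0 11 0 0 0 0 255;0 12.5 0 0 0 0 255;0 12.5 0 0 0 0 255;0 12.5 0 0 0 0 255'
python3 - <<'E'
from h import *
s=read_state();print(s["wrist_force"],s["tool_pos"],s["tool_pos"]@RY)
c=cam("wrist"); cv2.imwrite("pics/wrist5.png",c["pixels"][:,:,::-1])
c=cam("scene"); cv2.imwrite("pics/scene5.png",cv2.resize(c["pixels"][140:260,240:400][:,:,::-1],None,fx=4.5,fy=4.5,interpolation=cv2.INTER_CUBIC))
for s in (-.0473,-.0453,-.0433):
  print([proj(c,RX*x+RY*s+np.array([0,0,.1])).round(1) for x in (.449,.579)])
E
```

```text
time: 7.65
tool_pos: [0.5237, -0.0147, 0.0629]
tcp_rot: [-0.057, -3.14, 0.001]
wrist_force: [-3.6, -1.2, 6.8]
width: -0.0
[-3.58176134 -1.18952734  6.76807945] [ 0.52370935 -0.01471004  0.06291075] 0.004672850494982317
[array([339.4, 166.5]), array([307., 183.])]
[array([339.9, 166.7]), array([307.5, 183.3])]
[array([340.3, 167. ]), array([307.9, 183.6])]
```

View pics/scene5.png

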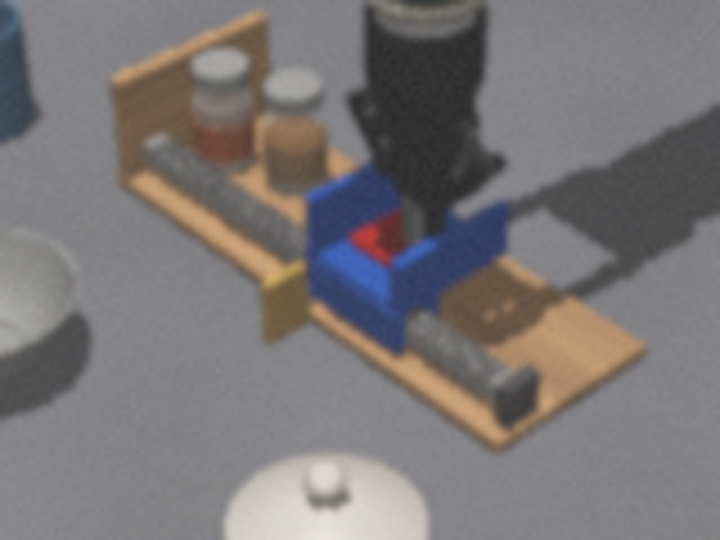

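View pics/wrist5.png

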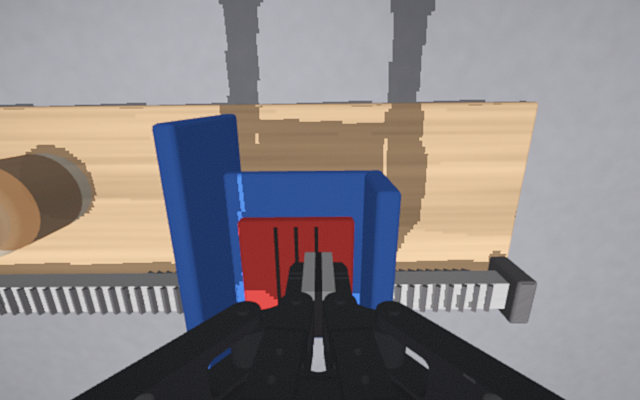

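The scene view shows the plate's corner (≈308,182) in line with the tab's plane, and the jars haven't moved. Lifting straight up.

```bash
python3 -m crank '0 0 -5 0 0 0 255;0 0 -15 0 0 0 255;0 0 -40 0 0 0 255;0 0 -90 0 0 0 255;0 0 -140 0 0 0 255;0 0 -158 0 0 0 255;0 0 -158 0 0 0 255;0 0 -158 0 0 0 255'
python3 - <<'E'
from h import *
s=read_state();print(s["wrist_force"],s["tool_pos"])
c=cam("wrist"); cv2.imwrite("pics/wrist6.png",c["pixels"][:,:,::-1])
cv2.imwrite("pics/wcrop6.png",cv2.resize(c["pixels"][95:265,240:370][:,:,::-1],None,fx=3.5,fy=3.5,interpolation=cv2.INTER_CUBIC))
E
```

```text
time: 8.75
tool_pos: [0.5228, -0.0142, 0.2186]
tcp_rot: [-0.058, -3.138, -0.0]
wrist_force: [0.2, 0.3, -1.1]
width: 0.001
[ 0.17149397  0.29548548 -1.12614857] [ 0.52277562 -0.01417705  0.21860867]
```

View pics/wrist6.png

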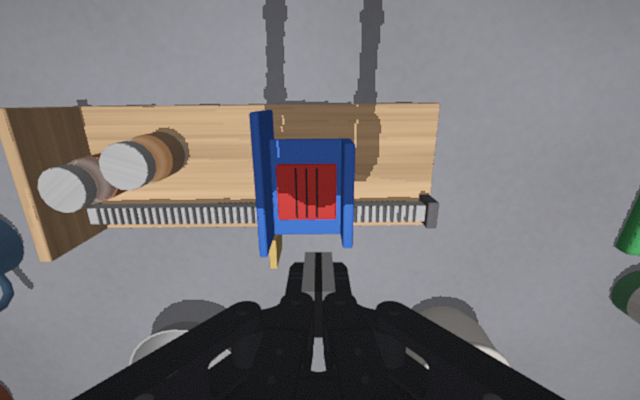

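View pics/wcrop6.png

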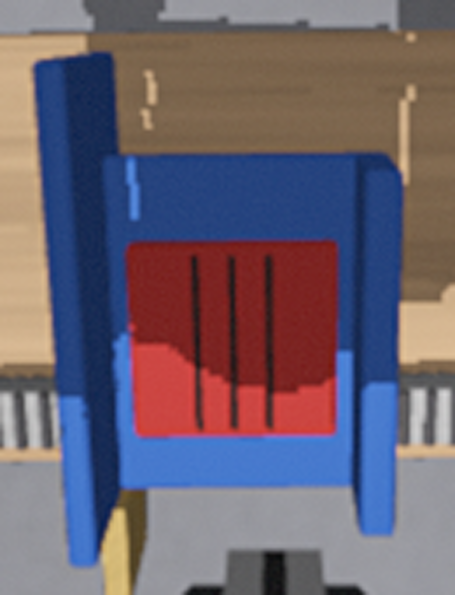

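```bash
python3 - <<'E'
from h import *
c=cam("wrist"); P=lambda a,b,z:onplane(c,240+(a-1.25)/3.5,95+(b-1.25)/3.5,z)
for n,p in [("pl1",P(52,63,.1)),("pl2",P(84,562,.1)),("tab",P(117,585,.05)),("red70",P(232,338,.07))]: print(n,p.round(4),"s",round(p@RY*1e3,1))
cv2.imwrite("pics/wcrop6b.png",cv2.resize(c["pixels"][220:275,240:300][:,:,::-1],None,fx=10,fy=10,interpolation=cv2.INTER_CUBIC))
E
python3 -m crank '50 0 -30 0 0 0 255;100 0 -60 0 0 0 255;120 -0 -80 0 0 0 255;120 60 -80 0 0 0 255;120 120 -80 0 0 0 255;120 180 -80 0 0 0 255;120 240 -80 0 0 0 255;120 240 -80 0 0 0 255;120 240 -80 0 0 0 255'
python3 - <<'E'
from h import *
c=cam("top"); cv2.imwrite("pics/top7f.png",c["pixels"][:,:,::-1]);cv2.imwrite("pics/top7.png",cv2.resize(c["pixels"][195:280,265:440][:,:,::-1],None,fx=4.5,fy=4.5,interpolation=cv2.INTER_CUBIC))
E
```

```text
pl1 [ 0.4483 -0.0621  0.1   ] s -45.4
pl2 [ 0.5745 -0.0662  0.1   ] s -44.9
tab [ 0.6084 -0.067   0.05  ] s -44.5
red70 [ 0.5231 -0.0257  0.07  ] s -6.4
time: 9.98
tool_pos: [0.4123, 0.2295, 0.2992]
tcp_rot: [-0.056, -3.138, 0.003]
wrist_force: [-0.4, 0.1, -0.1]
width: -0.005
```

View pics/top7.png

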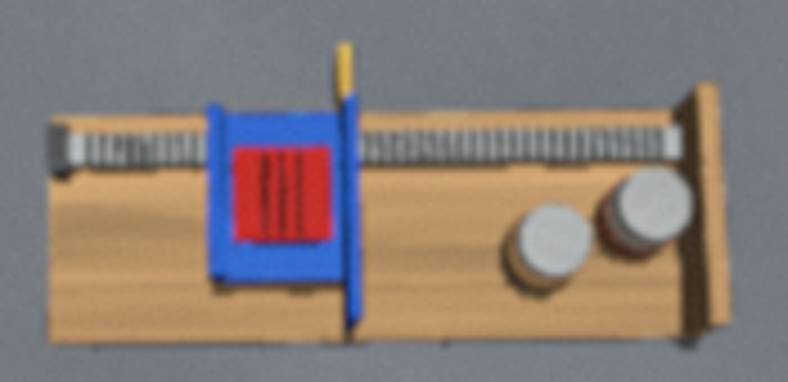

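View pics/wcrop6b.png

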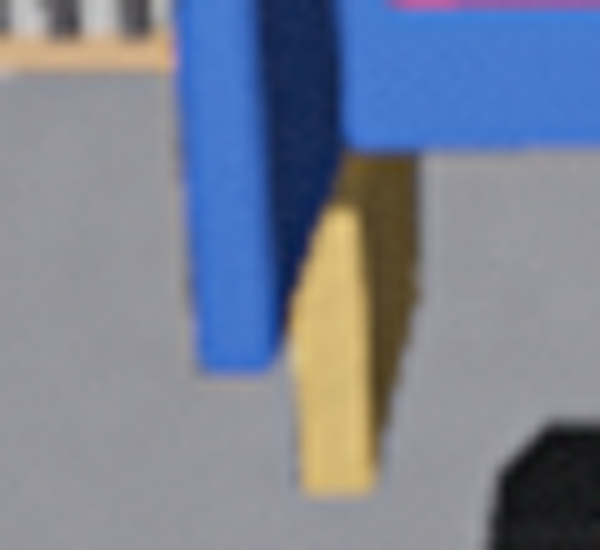

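View pics/top7f.png

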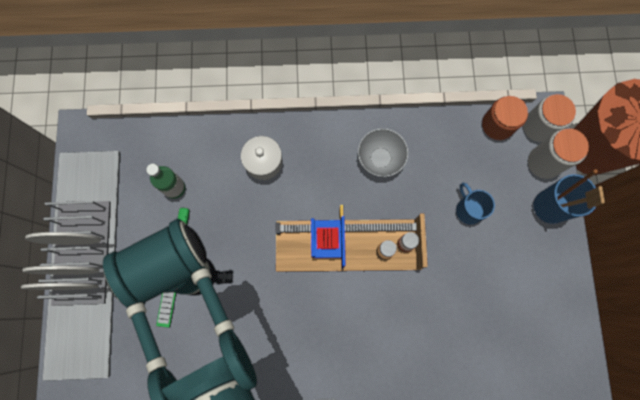

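Both views put the plate in line with the tab: 0 to 1 mm off in the wrist view, and the top view agrees. The red pad appears at its up size again, and the jars and other items are unmoved.

```bash
python3 -c "
from workcell import job,read_state
s=read_state();print(s['time'],abs(s['joint_vel']).max());print(job.finish_job())"
```

```text
10.025 0.02226805099014776
the job is handed in; nothing more can be done
None
```

I pressed the red release to its stop with the closed fingertips (about 5.9 N, tip at z 63 mm). Keeping it down, I pushed the jaw about 54 mm along +y, then lifted straight up and moved the arm clear. The job was handed in at 10.0 s.

- **Alignment:** the last wrist picture puts the plate within about 1 mm of the brass tab along the bar, and the top view agrees.
- **Release up:** the red pad is back to the size it had in the picture before pressing, but I did not measure its height directly.
- **Everything else:** the jars, bowl, garlic keeper, bottle and mug look unmoved in the top view. The arm partly hides the grater there, but it never went near it.
- **Disagreements:** none of the checks failed or disagreed. `finish_job` reports no verdict, so the result is not confirmed beyond these checks.

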